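# Set the diverter and drop the ink jar cap into the right chute

## Task

The loose black jar cap that lies in the open near the red tape and the teal-labelled ink bottle (not the one among the bottles at the back) belongs in the green tray. Throw the lever of the sorting diverter fully over so that its flap shuts off the yellow tray's chute and leaves the green tray's chute open, then drop the cap in at the hopper's mouth so that it slides down into the green tray. Leave the lever over, and do not disturb the roll of red tape or that ink bottle.

Things in the scene. Friction and masses are not known exactly. Their poses are not given: they have to be found in the camera images.
- diverter: Sorting diverter fixed to the table: a grey hopper, 103 x 121 mm, open at the top, with a clear front panel; below it two steel chutes, to the left (+y) and right (-y), each ending over a tray. A red flap 70 mm long stands on a pivot between the chutes, 135 mm up; it shuts the side it leans to. Origin: under its centre on the table; x to its back (away from the robot), y to its left, z up.
- hopper_mouth (a point): Centre of the hopper's open mouth, level with the rim, 216 mm above the table. The mouth is 90 mm in the diverter's x and 105 mm in its y. The cap (45 mm) let go just above here falls in; the smooth flap and chute carry it down by itself.
- flap_lever (a joint): Angle of lever and flap, one rigid piece on an axis along the diverter's x, 135 mm above the table. 0 is upright; positive leans left (+y), which shuts the left chute and sends the cap right; negative leans right and sends the cap left. Stops at -0.65 and +0.65; starts near upright. It stays where it is put; moving it takes 1 to 2 N at the knob.
- lever_knob (a point): Centre of the lever's round black knob, 24 mm in diameter, on an 8 mm steel rod in front of the hopper: 85 mm in front (-x) of the diverter's origin and 135 mm from the lever's axis, so 270 mm above the table when upright, 242 mm and 82 mm to the side when fully over. Nothing stands beside it.
- green_tray: Green open tray, 125 x 130 x 42 mm, walls 4 mm and floor 12 mm thick, fixed beside the diverter with its centre 135 mm to the diverter's left (+y) or right (-y), under that side's chute; a like tray in yellow stands on the other side. Origin: under its centre; axes as the diverter's.
- jar_cap: Loose black screw cap of an ink jar, 45 mm in diameter, 15 mm high, 20 g, lying flat on the table. Origin: centre of its underside, z up. Grasp across its diameter.
- red_tape: Bystander: roll of red tape lying flat, about 84 mm across, 26 mm high. Origin: centre of its underside.
- teal_bottle: Bystander: ink bottle with a teal label and a black cap screwed on, about 68 mm across and 88 mm high, standing. Origin: centre of its underside.
Things that resemble listed ones, but are neither listed nor needed, are in the scene too. There is more than one size of the jar_cap; the one meant has the size given above. There is more than one size of the green_tray; the one meant has the size given above.

How it is judged:
On the way, in this order (a step that is already met when the one before it is completed fails the run):
1. the lever is thrown so that the flap closes the yellow tray's chute (within about 9 degrees of its stop) (((y of green_tray in the frame of diverter above 0 m and value of joint flap_lever below -0.5 rad) or (not (y of green_tray in the frame of diverter above 0 m) and value of joint flap_lever above 0.5 rad))), for 0.2 s.
2. the cap is inside the hopper, below its rim, with the lever still so (((y of green_tray in the frame of diverter above 0 m and value of joint flap_lever below -0.5 rad) or (not (y of green_tray in the frame of diverter above 0 m) and value of joint flap_lever above 0.5 rad)) and x of jar_cap in the frame of hopper_mouth between -0.05 and 0.05 m and y of jar_cap in the frame of hopper_mouth between -0.058 and 0.058 m and z of jar_cap in the frame of hopper_mouth between -0.15 and -0.01 m), for 0.02 s.
At the end, for the whole second after the job is handed in: The cap lies at rest in the green tray (its origin within 60 mm of the tray's centre in x and 62 mm in y, less than 40 mm above the tray's underside), and the lever still leans at least 0.5 rad towards the yellow tray's side (((y of green_tray in the frame of diverter above 0 m and value of joint flap_lever below -0.5 rad) or (not (y of green_tray in the frame of diverter above 0 m) and value of joint flap_lever above 0.5 rad)) and x of jar_cap in the frame of green_tray between -0.06 and 0.06 m and y of jar_cap in the frame of green_tray between -0.062 and 0.062 m and z of jar_cap in the frame of green_tray between -0.005 and 0.04 m and linear speed of jar_cap below 0.02 m/s); the robot touches nothing.
It fails at once if the red tape is shifted by more than 25 mm (distance of red_tape from where it was at the start of the episode above 0.025 m).
It fails at once if the ink bottle is shifted by more than 25 mm or tipped by more than 0.4 rad (distance of teal_bottle from where it was at the start of the episode above 0.025 m or angle between teal_bottle's own z axis and vertical above 0.4 rad).
It also fails if it takes over 53 s, if anything falls off the work surface, if the arm or the gripper's body presses on something with over 40 N, if the wrist force passes 120 N, or if a joint passes its speed limit or range.

## Robot

A 7-joint arm with a two-finger parallel gripper is mounted at the origin on a cart in front of the work surface, level with it; the furniture and walls round the work are solid. World frame = base frame: x ahead of the robot, y to its left, z up, the work surface at z = 0. Lengths are in m, angles in rad, forces in N, time in s.
With the tool pointing down it reaches from about 0.425 to 0.875 m from the base axis. Payload 4.7 kg.
Tool frame: the origin (TCP) lies between the finger pads; the fingertips stand 14 mm ahead of it and the grasp point (between the pads) lies 5 mm behind it; z points along the fingers, y is the line along which they close (so a half turn about z gives the same grasp; the last joint's range is limited). The gripper opens to 87 mm and grips with 3 to 60 N. Pads are 19 mm wide; open, the fingers measure 117 mm over their backs; the gripper's body (75 mm by 190 mm) begins 51 mm behind the grasp point.
Start: joints at [-1.09, 0.321, -0.07, 1.45, 0.023, 1.371, -0.057], TCP at [0.293, 0.58, 0.237] pointing down, gripper open.
Joint ranges: [-2.86, 2.86], [-0.3, 2.09], [-1.38, 1.24], [0.06, 2.45], [-1.56, 4.7], [0.09, 2.05], [-2.69, 2.69]. Speed limits (rad/s): [2.57, 2.57, 3.14, 3.14, 3.14, 3.14, 3.14].

## Interface

Orientations are given as a rotation vector (axis times angle).
In Python, from bench import ctrl gives the robot as it stands.
- The arm moves only by the tool step_arm, never from a script. Its argument "commands" is a list of rows, each an object with "travel": the shift along the tool's x, y, z in m, a list of three; "turn": the turn, a rotation vector about the tool's x, y, z in degrees, a list of three. A call has 1 to 5 rows; each row is the pose to reach, as a shift and turn from the pose commanded when the call began, along the tool's axes at that moment; what a row does not reach only later rows make up. A row lasts 1/10 s, in which the tool goes at most 50 mm and 8.59 degrees, less where a joint would pass 70% of its speed; a pose out of reach is approached as far as the arm can. A call with a gripper value outside its range is refused whole. "gripper" is the opening, from 0 (shut) to 1 (fully open), set as the call begins (left out, the last holds). The fingers move at their own pace and stop on an object; "force" is the grip in N (left out, the last holds). Time passes only in rows, so rows that repeat a pose let the fingers close. It gives the time, the measured TCP pose, the force, the opening and the grip force at its end, in the units of the state.
- ctrl.get_state(): the state, without advancing time (a new reading comes with each control period).
- ctrl.get_image(name): name is "scene" or "top"; returns the picture (420x560x3 uint8, red, green, blue); there is no depth.
- ctrl.camera_model(name): a dict with "fx", "fy", "cx", "cy" (pixels), "k1" (the pictures are not rectified: a ray, as slopes to the right and down, at radius r is drawn at 1 + k1 r^2 times it, then the intrinsics apply), "R" (3x3) and "t" (3): a world point X has camera coordinates R X + t. Camera axes: x right, y down, z forward; pixel columns grow to the right and rows downward; lengths in m; the calibration is good to about 2 mm. A picture is of the moment at which its call begins. camera_model takes no time and is no camera call.
- ctrl.close_job(): hands the job in; it is judged then, once.
The state is a dict: "time": time; "joint_positions": joint angles; "qd": joint speeds; "joint_torque": joint torques, N m; "position": TCP position; "tool_rot": TCP orientation; "ft_force": force on the tool from outside, world axes, zero at the start; "torque": the same for the moment, N m; "grip_width": opening from 0.0 (shut) to 1.0 (fully open); "grip_force": force on a finger pad.
Only numpy, scipy, OpenCV 4.12 (cv2) and the standard library are available. Lean on these libraries where they do the work, as an engineer would, in place of code of your own. Each camera call takes 0.05 s, during which the arm holds its last target. There are 200 camera calls.

## Working session

There is one attempt and no reset: what is moved stays moved. The work goes in short steps, Python scripts to look and compute and a tool call to move; the robot and the scene stay as the last step left them, time stands still between calls to the robot, and variables do not carry over. Pictures are saved under pics/ and viewed, at most 10 in all, crops included, and the job is handed in when it is done.

Besides the shell and the picture viewer there is one more tool, called after "Emit:" as name([rows], argument=value, ...), one row to a line, values as JSON. step_arm: Moves the arm, as the interface text tells. Its arguments: {"type":"object","properties":{"commands":{"type":"array"},"gripper":{"type":"number"},"force":{"type":"number"}},"required":["commands"]}

```bash
mkdir -p pics; cat > h.py <<'E'
import numpy as np, cv2
from bench import ctrl
from scipy.spatial.transform import Rotation as Ro
def pix2w(name,u,v,z):
    m=ctrl.camera_model(name);R=np.array(m["R"]);t=np.array(m["t"])
    d=np.array([(u-m["cx"])/m["fx"],(v-m["cy"])/m["fy"]]);s=d.copy()
    for _ in range(20): s=d/(1+m["k1"]*(s@s))
    r=R.T@np.array([s[0],s[1],1]);c=-R.T@t
    return c+r*(z-c[2])/r[2]
def w2pix(name,X):
    m=ctrl.camera_model(name);p=np.array(m["R"])@np.array(X)+np.array(m["t"]);s=p[:2]/p[2]
    s=s*(1+m["k1"]*(s@s));return np.array([m["fx"]*s[0]+m["cx"],m["fy"]*s[1]+m["cy"]])
def save(name,f,crop=None,k=1):
    im=ctrl.get_image(name)[:,:,::-1]
    if crop: a,b,c,d=crop; im=im[b:d,a:c]
    cv2.imwrite("pics/"+f,cv2.resize(im,None,fx=k,fy=k,interpolation=cv2.INTER_CUBIC))
def togo(p):
    s=ctrl.get_state();return Ro.from_rotvec(s["tool_rot"]).inv().apply(np.array(p)-s["position"])
E
python3 - <<'E'
from h import *
save("scene","s1.png",k=1.42);save("top","t1.png",k=1.42)
s=ctrl.get_state();print(s["time"],s["position"],Ro.from_rotvec(s["tool_rot"]).as_matrix().round(3))
for n in("scene","top"):
    m=ctrl.camera_model(n);print(n,-np.array(m["R"]).T@np.array(m["t"]),m["fx"])
E
```

```text
0.1 [0.29232931 0.58003817 0.23557326] [[-0.893  0.45  -0.001]
 [ 0.45   0.893 -0.002]
 [-0.    -0.002 -1.   ]]
scene [-0.43396057 -0.5789686   1.17029712] 518.4815871431585
top [ 0.42513734 -0.09262302  1.52530614] 464.6977148346361
```

View pics/s1.png

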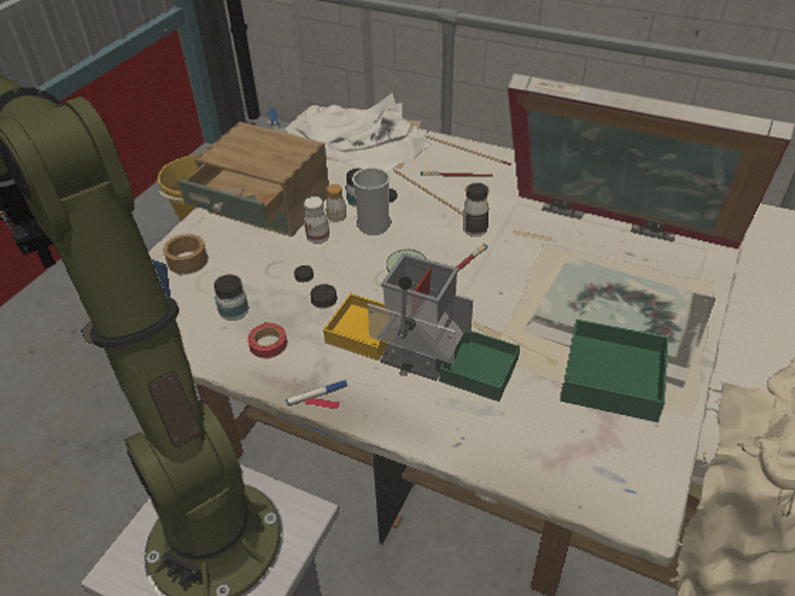

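View pics/t1.png

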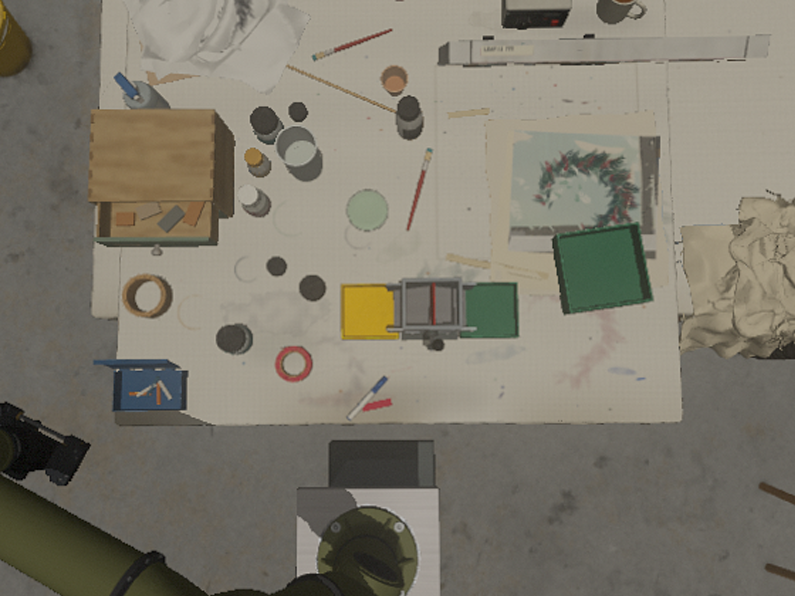

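The top view shows yellow to the left and green to the right of the diverter. So the flap must lean left (+). In this enlarged top view there are two dark caps near the tape, at (277,266) and (312,287), and the knob is at (436,344). I'll measure cap sizes and positions next.

```bash
cat > m.py <<'E'
from h import *
im=ctrl.get_image("top");g=im.max(2)
k=1.42
for nm,(u,v),z in(("capA",(277,266),.015),("capB",(312,287),.015),("back",(298,111),.015)):
    u/=k;v/=k;u0,v0=int(u)-16,int(v)-14
    w=(g[v0:v0+29,u0:u0+33]<75).astype(np.uint8)
    n,l,st,c=cv2.connectedComponentsWithStats(w)
    i=1+np.argmin([np.hypot(*(c[j]-[16,14])) for j in range(1,n)])
    x,y,ww,hh,a=st[i];uc,vc=u0+x+ww/2-.5,v0+y+hh/2-.5
    P=pix2w("top",uc,vc,z);d=[np.linalg.norm(pix2w("top",uc+ww/2,vc,z)-pix2w("top",uc-ww/2,vc,z)),np.linalg.norm(pix2w("top",uc,vc+hh/2,z)-pix2w("top",uc,vc-hh/2,z))]
    print(nm,P.round(4),np.round(d,4),a)
for nm,(u,v),z in(("knob",(436,344),.27),("tape",(294,364),.026),("bottle",(234,338),.088),("Yl",(342,285),.042),("Yl2",(342,338),.042),("Gr",(518,283),.042),("Gr2",(518,338),.042),("hopTL",(402,279),.216),("hopTR",(464,279),.216),("hopBR",(464,331),.216),("hopBL",(402,331),.216)):
    print(nm,pix2w("top",u/k,v/k,z).round(3))
print("knob scene ray z .27",pix2w("scene",405/k,284/k,.27).round(3))
cv2.imwrite("pics/c1.png",cv2.resize(im[180:260,150:370,::-1],None,fx=3.6,fy=3.6,interpolation=cv2.INTER_CUBIC))
E
python3 m.py
```

```text
capA [0.654  0.2099 0.015 ] [0.0459 0.0398] 104
capB [0.6039 0.1274 0.015 ] [0.0589 0.0593] 125
back [1.0229 0.1621 0.015 ] [0.0436 0.0483] 141
knob [ 0.464 -0.147  0.27 ]
tape [0.429 0.164 0.026]
bottle [0.486 0.285 0.088]
Yl [0.606 0.055 0.042]
Yl2 [0.486 0.054 0.042]
Gr [ 0.608 -0.343  0.042]
Gr2 [ 0.484 -0.34   0.042]
hopTL [ 0.596 -0.082  0.216]
hopTR [ 0.595 -0.206  0.216]
hopBR [ 0.491 -0.205  0.216]
hopBL [ 0.492 -0.082  0.216]
knob scene ray z .27 [ 0.46  -0.152  0.27 ]
```

View pics/c1.png

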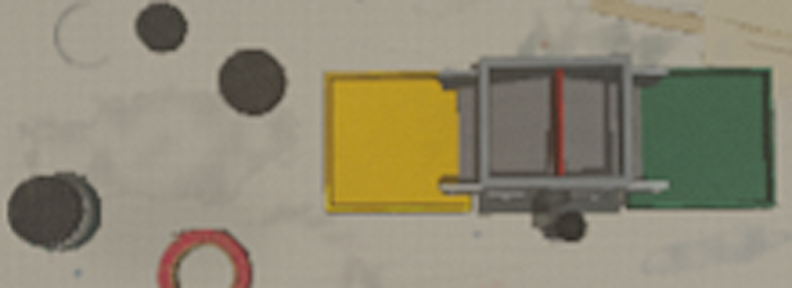

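The target cap is A: about 45 mm across, at (0.654, 0.210). The other one, B, is about 60 mm. The diverter centre is about (0.544, -0.144) with no visible yaw, and the knob is at (0.461, -0.148), which fits its spec. I'll close the gripper, square the tool to the world axes and push the knob towards +y.

Emit:
step_arm([
  {"travel": [-0.042,-0.012,-0.018],"turn": [0,0,-6.7]},
  {"travel": [-0.084,-0.025,-0.036],"turn": [0,0,-13.4]},
  {"travel": [-0.126,-0.037,-0.054],"turn": [0,0,-20]},
  {"travel": [-0.168,-0.05,-0.072],"turn": [0,0,-26.7]},
  {"travel": [-0.21,-0.062,-0.09],"turn": [0,0,-26.7]},
], gripper=0)

```text
time: 0.65
position: [0.4532, 0.429, 0.3271]
tool_rot: [0.003, -3.141, 0.0]
ft_force: [0.5, 0.9, 0.5]
grip_width: 0.631
grip_force: 0.0
```

Emit:
step_arm([
  {"travel": [-0.001,-0.048,0]},
  {"travel": [-0.002,-0.096,0]},
  {"travel": [-0.004,-0.144,0]},
  {"travel": [-0.006,-0.192,0]},
  {"travel": [-0.007,-0.24,0]},
])

```text
$.commands[0]: bad value
```

Emit:
step_arm([
  {"travel": [0,-0.048,0]},
  {"travel": [0,-0.096,0]},
  {"travel": [0,-0.144,0]},
  {"travel": [0,-0.192,0]},
  {"travel": [0,-0.24,0]},
])

```text
$.commands[0]: bad value
```

Emit:
step_arm([
  {"travel": [0,-0.048,0]},
  {"travel": [0,-0.096,0]},
  {"travel": [0,-0.144,0]},
  {"travel": [0,-0.15,0]},
  {"travel": [0,-0.15,0]},
])

```text
$.commands[0]: bad value
```

Emit:
step_arm([
  {"travel": [-0.001,-0.048,0],"turn": [0,0,0]},
  {"travel": [-0.002,-0.096,0],"turn": [0,0,0]},
  {"travel": [-0.004,-0.144,0],"turn": [0,0,0]},
  {"travel": [-0.006,-0.192,0],"turn": [0,0,0]},
  {"travel": [-0.007,-0.24,0],"turn": [0,0,0]},
])

```text
time: 1.15
position: [0.4587, 0.1884, 0.3263]
tool_rot: [-0.002, -3.141, -0.0]
ft_force: [1.7, -0.6, 1.1]
grip_width: 0.17
grip_force: 0.0
```

Emit:
step_arm([
  {"travel": [0,-0.048,0],"turn": [0,0,0]},
  {"travel": [0,-0.096,0],"turn": [0,0,0]},
  {"travel": [0,-0.144,0],"turn": [0,0,0]},
  {"travel": [0,-0.192,0],"turn": [0,0,0]},
  {"travel": [0,-0.24,0],"turn": [0,0,0]},
])

```text
time: 1.65
position: [0.4582, -0.0513, 0.3265]
tool_rot: [0.001, 3.141, 0.001]
ft_force: [1.5, 0.3, 1.0]
grip_width: 0.003
grip_force: 0.0
```

Emit:
step_arm([
  {"travel": [0,-0.048,0],"turn": [0,0,0]},
  {"travel": [0,-0.096,0],"turn": [0,0,0]},
  {"travel": [0,-0.144,0],"turn": [0,0,0]},
  {"travel": [0,-0.15,0],"turn": [0,0,0]},
  {"travel": [0,-0.15,0],"turn": [0,0,0]},
])

```text
time: 2.15
position: [0.4581, -0.2009, 0.3264]
tool_rot: [-0.007, -3.141, -0.0]
ft_force: [-0.1, -0.4, 0.4]
grip_width: 0.001
grip_force: 0.0
```

Emit:
step_arm([
  {"travel": [0,0,0.036],"turn": [0,0,0]},
  {"travel": [0,0,0.072],"turn": [0,0,0]},
  {"travel": [0,0.015,0.072],"turn": [0,0,0]},
  {"travel": [0,0.03,0.072],"turn": [0,0,0]},
  {"travel": [0,0.04,0.072],"turn": [0,0,0]},
])

```text
time: 2.65
position: [0.4586, -0.1565, 0.254]
tool_rot: [0.005, -3.14, -0.001]
ft_force: [-0.6, -1.3, -0.5]
grip_width: -0.0
grip_force: 0.5
```

Emit:
step_arm([
  {"travel": [0,0.012,0],"turn": [0,0,0]},
  {"travel": [0,0.024,0],"turn": [0,0,0]},
  {"travel": [0,0.036,0],"turn": [0,0,0]},
  {"travel": [0,0.048,0],"turn": [0,0,0]},
  {"travel": [0,0.06,0],"turn": [0,0,0]},
])

```text
time: 3.15
position: [0.4587, -0.0986, 0.2545]
tool_rot: [0.001, 3.142, -0.0]
ft_force: [0.5, -1.7, -2.5]
grip_width: 0.002
grip_force: 0.9
```

```bash
python3 - <<'E'
from h import *
s=ctrl.get_state();print(s["position"],s["ft_force"])
a=ctrl.get_image("scene")[170:280,230:380,::-1];b=ctrl.get_image("top")[170:280,230:380,::-1]
cv2.imwrite("pics/l1.png",cv2.resize(np.hstack([a,b]),None,fx=2.6,fy=2.6,interpolation=cv2.INTER_CUBIC))
E
```

```text
[ 0.45873067 -0.09858722  0.25454023] [ 0.51026182 -1.70869118 -2.46732833]
```

View pics/l1.png

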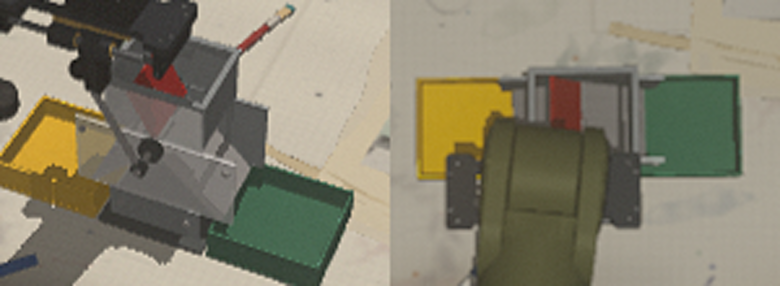

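The lever and red flap lean left, with the knob at about (85,68) in the left panel and the flap at (163,85). I'll creep on to the stop.

Emit:
step_arm([
  {"travel": [0,0.004,0],"turn": [0,0,0]},
  {"travel": [0,0.007,0],"turn": [0,0,0]},
  {"travel": [0,0.01,0],"turn": [0,0,0]},
  {"travel": [0,0.01,0],"turn": [0,0,0]},
])

```text
time: 3.65
position: [0.4587, -0.0893, 0.2544]
tool_rot: [-0.001, -3.141, -0.0]
ft_force: [-0.9, -0.2, -0.2]
grip_width: 0.005
grip_force: 0.4
```

Emit:
step_arm([
  {"travel": [0,0.003,0],"turn": [0,0,0]},
  {"travel": [0,0.005,0],"turn": [0,0,0]},
  {"travel": [0,0.005,0],"turn": [0,0,0]},
])

```text
time: 3.95
position: [0.4587, -0.0842, 0.2545]
tool_rot: [-0.001, -3.141, -0.0]
ft_force: [0.9, -1.9, -1.4]
grip_width: 0.001
grip_force: 0.6
```

Emit:
step_arm([
  {"travel": [0,0.003,0],"turn": [0,0,0]},
  {"travel": [0,0.005,0],"turn": [0,0,0]},
  {"travel": [0,0.005,0],"turn": [0,0,0]},
])

```text
time: 4.25
position: [0.4588, -0.0808, 0.2546]
tool_rot: [0.003, 3.141, -0.004]
ft_force: [0.1, -4.7, -1.2]
grip_width: 0.004
grip_force: 2.5
```

The force rose to 4.7 N and the position lags, so the lever is at its stop. I'll back off, go up, and travel toward the cap.

Emit:
step_arm([
  {"travel": [0,-0.03,0],"turn": [0,0,0]},
  {"travel": [0,-0.03,-0.04],"turn": [0,0,0]},
  {"travel": [0,-0.03,-0.085],"turn": [0,0,0]},
  {"travel": [0,0.01,-0.105],"turn": [0,0,0]},
  {"travel": [0,0.058,-0.105],"turn": [0,0,0]},
])

```text
time: 4.75
position: [0.4604, -0.0214, 0.364]
tool_rot: [0.008, 3.134, 0.004]
ft_force: [1.4, 0.5, -0.9]
grip_width: 0.003
grip_force: 0.0
```

Emit:
step_arm([
  {"travel": [-0.02,0.045,0],"turn": [0,0,0]},
  {"travel": [-0.04,0.09,0],"turn": [0,0,0]},
  {"travel": [-0.06,0.135,0],"turn": [0,0,0]},
  {"travel": [-0.08,0.18,0.02],"turn": [0,0,0]},
  {"travel": [-0.1,0.22,0.04],"turn": [0,0,0]},
], gripper=0.8)

```text
time: 5.25
position: [0.5586, 0.2005, 0.3211]
tool_rot: [-0.002, 3.14, 0.005]
ft_force: [-0.5, -0.5, -0.2]
grip_width: 0.373
grip_force: 0.0
```

```bash
python3 - <<'E'
from h import *
s=ctrl.get_state();print(s["position"],s["grip_width"],togo([.654,.21,.10]))
a=ctrl.get_image("scene")[140:280,150:380,::-1];b=ctrl.get_image("top")[160:280,170:380,::-1]
for c in((.459,-.062,.242),): print(w2pix("scene",c)-[150,140],w2pix("scene",(.654,.21,.015))-[150,140])
cv2.imwrite("pics/l2.png",cv2.resize(a,None,fx=3.4,fy=3.4,interpolation=cv2.INTER_CUBIC))
E
```

```text
[0.5586254  0.20051128 0.32107597] 0.37252019007412746 [-0.09499152  0.00869     0.22127365]
[104.77357335  58.70526261] [63.39895873 51.22019357]
```

View pics/l2.png

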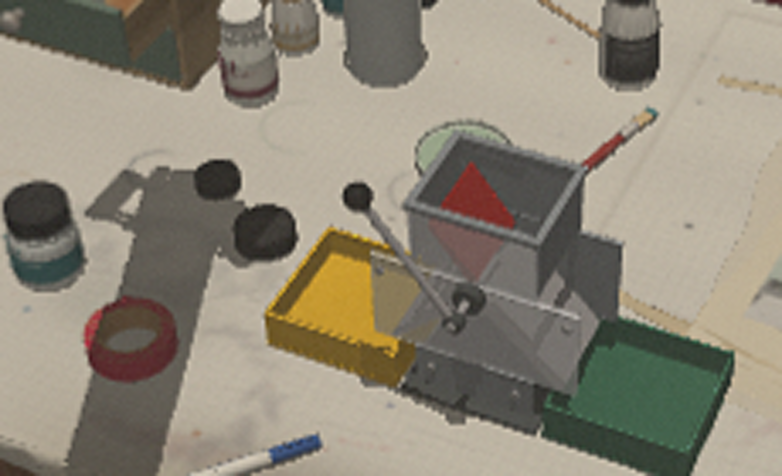

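The knob sits where full-over predicts, at (357,196) in this crop. The cap at (218,179) matches its estimate to about 1 px. I'll descend on it.

Emit:
step_arm([
  {"travel": [-0.03,0.003,0.03],"turn": [0,0,0]},
  {"travel": [-0.06,0.006,0.06],"turn": [0,0,0]},
  {"travel": [-0.095,0.009,0.09],"turn": [0,0,0]},
  {"travel": [-0.095,0.009,0.135],"turn": [0,0,0]},
  {"travel": [-0.095,0.009,0.18],"turn": [0,0,0]},
])

```text
time: 5.85
position: [0.6539, 0.2063, 0.1391]
tool_rot: [0.002, 3.141, 0.002]
ft_force: [0.5, -0.1, -1.4]
grip_width: 0.794
grip_force: 0.0
```

Emit:
step_arm([
  {"travel": [0,0,0.03],"turn": [0,0,0]},
  {"travel": [0,0,0.05],"turn": [0,0,0]},
  {"travel": [0,0,0.07],"turn": [0,0,0]},
  {"travel": [0,0,0.07],"turn": [0,0,0]},
])

```text
time: 6.25
position: [0.6506, 0.2058, 0.0671]
tool_rot: [-0.001, -3.135, 0.002]
ft_force: [-0.6, -1.4, -0.1]
grip_width: 0.799
grip_force: 0.0
```

```bash
python3 - <<'E'
from h import *
s=ctrl.get_state();print(s["position"],s["grip_width"],togo([.654,.21,.018]))
save("scene","g1.png",(160,130,280,230),6)
E
```

```text
[0.65057533 0.20578068 0.06714345] 0.7988127851185938 [-0.00372338  0.00426981  0.04911736]
```

View pics/g1.png

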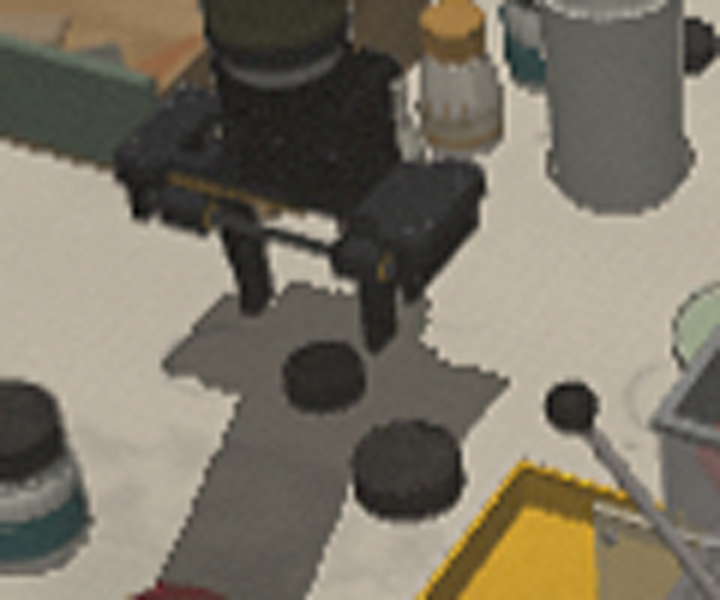

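The fingers at (250,300) and (380,340) straddle the cap at (325,375), and cap B at (408,470) is clear. I'll lower and grip.

Emit:
step_arm([
  {"travel": [-0.002,0.004,0.02],"turn": [0,0,0]},
  {"travel": [-0.003,0.004,0.038],"turn": [0,0,0]},
  {"travel": [-0.003,0.004,0.049],"turn": [0,0,0]},
  {"travel": [-0.003,0.004,0.049],"turn": [0,0,0]},
])

```text
time: 6.7
position: [0.6547, 0.2092, 0.0196]
tool_rot: [-0.001, -3.138, 0.002]
ft_force: [-0.3, 0.6, 0.6]
grip_width: 0.803
grip_force: 0.0
```

Emit:
step_arm([
  {"travel": [0,0,0],"turn": [0,0,0]},
  {"travel": [0,0,0],"turn": [0,0,0]},
  {"travel": [0,0,0],"turn": [0,0,0]},
  {"travel": [0,0,0],"turn": [0,0,0]},
  {"travel": [0,0,0],"turn": [0,0,0]},
], gripper=0.3, force=12)

```text
time: 7.2
position: [0.6566, 0.2099, 0.0222]
tool_rot: [0.001, 3.141, 0.001]
ft_force: [-0.8, 0.4, 2.0]
grip_width: 0.509
grip_force: 12.0
```

Gripped at 44 mm, which matches the cap. Lift and carry it over.

Emit:
step_arm([
  {"travel": [0,0,-0.03],"turn": [0,0,0]},
  {"travel": [0,0,-0.075],"turn": [0,0,0]},
  {"travel": [0,0,-0.12],"turn": [0,0,0]},
  {"travel": [0,0,-0.165],"turn": [0,0,0]},
  {"travel": [0,0,-0.21],"turn": [0,0,0]},
])

```text
time: 7.7
position: [0.6559, 0.2095, 0.2334]
tool_rot: [0.001, 3.141, 0.0]
ft_force: [0.3, 0.1, -0.1]
grip_width: 0.508
grip_force: 12.0
```

Emit:
step_arm([
  {"travel": [0.01,-0.02,-0.035],"turn": [0,0,0]},
  {"travel": [0.02,-0.055,-0.065],"turn": [0,0,0]},
  {"travel": [0.035,-0.1,-0.08],"turn": [0,0,0]},
  {"travel": [0.05,-0.145,-0.08],"turn": [0,0,0]},
  {"travel": [0.065,-0.19,-0.08],"turn": [0,0,0]},
])

```text
time: 8.2
position: [0.5904, 0.018, 0.3125]
tool_rot: [0.001, 3.14, 0.001]
ft_force: [-0.5, -0.7, -0.4]
grip_width: 0.507
grip_force: 12.0
```

```bash
python3 - <<'E'
from h import *
s=ctrl.get_state();print(s["time"],s["position"],s["grip_width"],s["grip_force"],togo([.544,-.144,.25]))
E
```

```text
8.2 [0.59041933 0.01799539 0.31247475] 0.5072672714968921 12.001149505376816 [ 0.04645576 -0.1620434   0.06232298]
```

Emit:
step_arm([
  {"travel": [0.013,-0.045,0],"turn": [0,0,0]},
  {"travel": [0.026,-0.09,0],"turn": [0,0,0]},
  {"travel": [0.039,-0.13,0],"turn": [0,0,0]},
  {"travel": [0.046,-0.162,0.01],"turn": [0,0,0]},
  {"travel": [0.046,-0.162,0.03],"turn": [0,0,0]},
])

```text
time: 8.7
position: [0.5436, -0.1496, 0.2834]
tool_rot: [0.017, 3.137, -0.005]
ft_force: [0.7, 0.3, -0.4]
grip_width: 0.512
grip_force: 12.0
```

```bash
python3 - <<'E'
from h import *
s=ctrl.get_state();print(s["time"],s["position"],s["grip_width"],s["grip_force"],togo([.544,-.144,.248]))
save("scene","d1.png",(220,150,380,280),4.5)
E
```

```text
8.7 [ 0.54362557 -0.1496222   0.28343469] 0.5116995153507039 11.999196410179138 [-0.00016704  0.00573507  0.03541819]
```

View pics/d1.png

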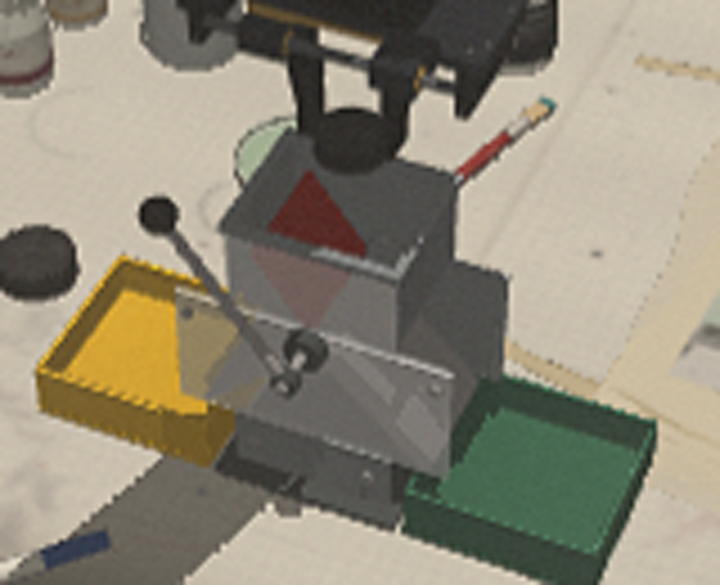

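The cap at (355,140) is held over the mouth and the lever is still fully over. I'll lower it to just above the rim and release.

Emit:
step_arm([
  {"travel": [0,0.003,0.015],"turn": [0,0,0]},
  {"travel": [0,0.003,0.03],"turn": [0,0,0]},
  {"travel": [0,0.003,0.035],"turn": [0,0,0]},
  {"travel": [0,0.003,0.035],"turn": [0,0,0]},
])

```text
time: 9.15
position: [0.5446, -0.1382, 0.2453]
tool_rot: [0.001, -3.14, -0.0]
ft_force: [0.2, 0.1, -0.7]
grip_width: 0.509
grip_force: 12.0
```

Emit:
step_arm([
  {"travel": [0,0,0],"turn": [0,0,0]},
  {"travel": [0,0,0],"turn": [0,0,0]},
  {"travel": [0,0,0],"turn": [0,0,0]},
  {"travel": [0,0,0],"turn": [0,0,0]},
  {"travel": [0,0,0],"turn": [0,0,0]},
], gripper=0.8)

```text
time: 9.65
position: [0.545, -0.1393, 0.2467]
tool_rot: [0.001, 3.141, 0.0]
ft_force: [-0.1, 0.3, 0.7]
grip_width: 0.786
grip_force: 0.0
```

Emit:
step_arm([
  {"travel": [0,0,-0.03],"turn": [0,0,0]},
  {"travel": [0,0,-0.07],"turn": [0,0,0]},
  {"travel": [0,0,-0.11],"turn": [0,0,0]},
  {"travel": [0,0,-0.12],"turn": [0,0,0]},
  {"travel": [0,0,-0.12],"turn": [0,0,0]},
])

```text
time: 10.15
position: [0.5457, -0.1396, 0.3685]
tool_rot: [0.001, 3.137, -0.001]
ft_force: [-0.5, -0.6, -0.4]
grip_width: 0.804
grip_force: 0.0
```

```bash
python3 - <<'E'
from h import *
s=ctrl.get_state();print(s["time"],s["position"],s["qd"])
save("scene","e1.png",(220,150,380,280),4.5)
E
```

```text
10.15 [ 0.5456867  -0.13958562  0.36850509] [-0.00030038  0.02302661 -0.00444451  0.07241123 -0.00216135 -0.0193072
  0.00042278]
```

View pics/e1.png

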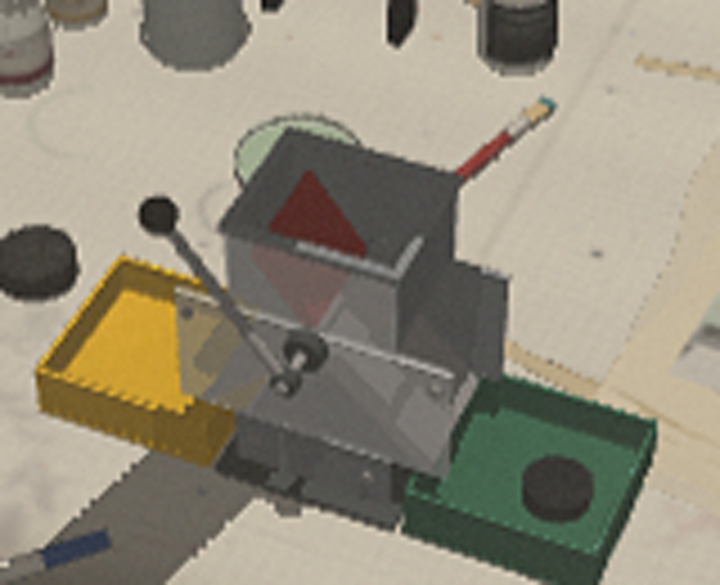

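The cap lies flat in the green tray at (558,488), and the lever is still over. I'll let it settle briefly, check its position and hand in.

Emit:
step_arm([
  {"travel": [0,0,0],"turn": [0,0,0]},
  {"travel": [0,0,0],"turn": [0,0,0]},
  {"travel": [0,0,0],"turn": [0,0,0]},
  {"travel": [0,0,0],"turn": [0,0,0]},
  {"travel": [0,0,0],"turn": [0,0,0]},
])

```text
time: 10.7
position: [0.5448, -0.1392, 0.3661]
tool_rot: [-0.001, -3.141, -0.0]
ft_force: [0.1, -0.2, 0.3]
grip_width: 0.8
grip_force: 0.0
```

```bash
python3 - <<'E'
from h import *
P=pix2w("scene",220+558/4.5,150+488/4.5,.02);d=P-[.545,-.279,0];print(P,d)
if abs(d[0])<.05 and abs(d[1])<.055: print(ctrl.close_job())
E
```

```text
[ 0.54685462 -0.29713661  0.02      ] [ 0.00185462 -0.01813661  0.02      ]
the job is handed in; nothing more can be done
None
```

The job is handed in at about 11 s: the lever is fully over to the yellow side, the 45 mm cap lies in the green tray about 18 mm from its centre, and the arm kept clear of the red tape and the ink bottle; no verdict was returned.

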